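# Find the socket that fits the marked nut

### The job

Try the yellow socket, the smallest, on the nut that stands on the red seat; if it does not go down, find the next larger one that does (blue, then green), and finish with the smallest one that goes fully down over this nut seated there, upright and still held in the gripper. Be gentle: never push on the flange or a nut with more than 45 N. The other two sockets must end standing in the black tray, none knocked over, and the other things on the bench are left alone.

Things in the scene. Friction and masses are not known exactly. Their poses are not given: they have to be found in the camera images.
- flange: round grey flange fixed to the bench, diameter 170 mm, 14 thick; origin: centre of its underside; z up. Three round seats (diameter 52, tops at z 16) lie 52 mm from its centre, 120 degrees apart, each with a nut; the one on the flange's +x side is red, the others bare metal. Boss in the middle, diameter 44, top at z 24
- red_seat (a point): centre of the top of the red seat (16 mm above the bench); the nut to be fitted stands on it, and the rim of a fitting socket comes to rest on it
- nut_a: one of three hex nuts fixed on the flange; origin: centre of its underside, on the seat; z up. Two flats face +x and -x (repeats every 60 degrees). 16 mm high, top bevelled; its stud ends at z 23. They are 17, 22 and 27 mm across flats: which is which size, and which is on the red seat, must be found out
- nut_b: one of three hex nuts fixed on the flange; origin: centre of its underside, on the seat; z up. Two flats face +x and -x (repeats every 60 degrees). 16 mm high, top bevelled; its stud ends at z 23. They are 17, 22 and 27 mm across flats: which is which size, and which is on the red seat, must be found out
- nut_c: one of three hex nuts fixed on the flange; origin: centre of its underside, on the seat; z up. Two flats face +x and -x (repeats every 60 degrees). 16 mm high, top bevelled; its stud ends at z 23. They are 17, 22 and 27 mm across flats: which is which size, and which is on the red seat, must be found out
- socket_yellow: steel socket with a yellow band, the smallest, for the 17 nut. Stands mouth down, 92 mm high, about 0.16 kg. Origin: centre of the mouth rim; z up. Round, diameter 40, to z 46; hex bore 31 deep, 19 across flats, two flats facing +x and -x, mouth bevelled; collar, diameter 28, z 46-54; bright square adapter 20x20, z 54-92, faces along x and y: grip it there
- socket_blue: steel socket with a blue band, the middle size, for the 22 nut. Stands mouth down, 92 mm high, about 0.16 kg. Origin: centre of the mouth rim; z up. Round, diameter 40, to z 46; hex bore 31 deep, 24 across flats, two flats facing +x and -x, mouth bevelled; collar, diameter 28, z 46-54; bright square adapter 20x20, z 54-92, faces along x and y: grip it there
- socket_green: steel socket with a green band, the largest, for the 27 nut. Stands mouth down, 92 mm high, about 0.16 kg. Origin: centre of the mouth rim; z up. Round, diameter 40, to z 46; hex bore 31 deep, 29 across flats, two flats facing +x and -x, mouth bevelled; collar, diameter 28, z 46-54; bright square adapter 20x20, z 54-92, faces along x and y: grip it there
- tray: black tray fixed to the bench, 64 (x) by 180 (y) mm, 14 high, walls and floor 4 mm thick; origin: centre of its underside; z up. Three compartments in a row along y, about 56 by 54 mm each, centres 58 apart, with a socket in each; floor 4 above the bench
- slot_left (a point): centre of the floor of the tray's +y compartment
- slot_middle (a point): centre of the floor of the tray's middle compartment
- slot_right (a point): centre of the floor of the tray's -y compartment
- masking_tape: bystander, leave it alone: roll of cream masking tape lying flat, 82 mm across, 24 mm high; origin: centre of its underside
- marker_loose: bystander, leave it alone: white marker pen with black cap, lying, 135 mm long; origin: centre of its underside
- sanding_block: bystander, leave it alone: cork sanding block, 68x110x30 mm; origin: centre of its underside
- bolt: bystander, leave it alone: steel bolt standing on its head, 40 mm high; origin: centre of its underside
- spanner_10: bystander, leave it alone: small bright combination spanner, 152 mm long, 8 mm high; origin: centre of its underside

How it is judged:
On the way:
1. the yellow socket has been tried on the nut on the red seat (set on it, or down over it) (horizontal distance between socket_yellow and red_seat below 0.008 m and z of socket_yellow in the frame of red_seat below 0.02 m), for 0.1 s.
At the end, for the whole second after the job is handed in: The smallest socket that passes over the red-seat nut is down over it: within 4 mm of the seat's centre, rim under 4 mm above the seat, tilt under 0.1 rad, still, gripped with over 1.5 N. The other two stand upright (0.1 rad) on the tray's floor, in any compartments (((horizontal distance between nut_a and red_seat below 0.01 m and horizontal distance between socket_blue and red_seat below 0.004 m and z of socket_blue in the frame of red_seat below 0.004 m and angle between each of socket_blue, socket_green, socket_yellow's own z axis and vertical below 0.1 rad and contact force between the fingers and socket_blue above 1.5 N and linear speed of socket_blue below 0.02 m/s and x of socket_green in the frame of tray between -0.03 and 0.03 m and y of socket_green in the frame of tray between -0.09 and 0.09 m and z of each of socket_green, socket_yellow in the frame of tray below 0.008 m and x of socket_yellow in the frame of tray between -0.03 and 0.03 m and y of socket_yellow in the frame of tray between -0.09 and 0.09 m) or (horizontal distance between nut_b and red_seat below 0.01 m and horizontal distance between socket_green and red_seat below 0.004 m and z of socket_green in the frame of red_seat below 0.004 m and angle between each of socket_green, socket_blue, socket_yellow's own z axis and vertical below 0.1 rad and contact force between the fingers and socket_green above 1.5 N and linear speed of socket_green below 0.02 m/s and x of socket_blue in the frame of tray between -0.03 and 0.03 m and y of socket_blue in the frame of tray between -0.09 and 0.09 m and z of each of socket_blue, socket_yellow in the frame of tray below 0.008 m and x of socket_yellow in the frame of tray between -0.03 and 0.03 m and y of socket_yellow in the frame of tray between -0.09 and 0.09 m) or (horizontal distance between nut_c and red_seat below 0.01 m and horizontal distance between socket_yellow and red_seat below 0.004 m and z of socket_yellow in the frame of red_seat below 0.004 m and angle between each of socket_yellow, socket_blue, socket_green's own z axis and vertical below 0.1 rad and contact force between the fingers and socket_yellow above 1.5 N and linear speed of socket_yellow below 0.02 m/s and x of socket_blue in the frame of tray between -0.03 and 0.03 m and y of socket_blue in the frame of tray between -0.09 and 0.09 m and z of each of socket_blue, socket_green in the frame of tray below 0.008 m and x of socket_green in the frame of tray between -0.03 and 0.03 m and y of socket_green in the frame of tray between -0.09 and 0.09 m))); the arm keeps its last pose, push and grip.
It fails at once if the flange or a nut is pushed with more than 45 N (contact force between any of flange, nut_a, nut_b, nut_c and anything else above 45 N).
It fails at once if a socket is tipped over (more than 0.7 rad) (angle between any of socket_yellow, socket_blue, socket_green's own z axis and vertical above 0.7 rad).
It fails at once if a bystander is moved by more than 25 mm (distance of any of masking_tape, marker_loose, sanding_block, bolt, spanner_10 from where it was at the start of the episode above 0.025 m).
It also fails if it takes over 72 s, if anything falls off the work surface, if the arm or the gripper's body presses on something with over 40 N, if the wrist force passes 120 N, or if a joint passes its speed limit or range.

### The arm

A 6-joint arm with a two-finger parallel gripper is mounted at the origin on the work surface; the furniture and walls round the work are solid. World frame = base frame: x ahead of the robot, y to its left, z up, the work surface at z = 0. Lengths are in m, angles in rad, forces in N, time in s.
With the tool pointing down it reaches from about 0.325 to 1 m from the base axis. Payload 5.1 kg.
Tool frame: the origin (TCP) lies midway between the tips of the shut fingers; the grasp point (between the pads) lies manip.grip_point_offset behind it (manip.grip_point_offset is the distance from the TCP to the grasp point, in m); z points along the fingers, y is the line along which they close (so a half turn about z gives the same grasp; the last joint's range is limited). The gripper opens to 85 mm and grips with 20 to 120 N. Pads are 22 mm wide; open, the fingers measure 114 mm over their backs; the gripper's body (76 mm by 85 mm) begins 54 mm behind the grasp point. The pads swing forward as they close: fully open they stand 13 mm farther back than shut.
Start: joints at [-1.328, 0.124, 1.65, -0, 1.367, -0.083], TCP at [0.208, -0.616, 0.231] pointing down, gripper open.
Joint ranges: [-2.61, 2.61], [-1.02, 2.33], [0.03, 2.71], [-1.35, 4.49], [0.32, 2.68], [-2.91, 2.91]. Speed limits (rad/s): [2.57, 2.57, 3.14, 3.14, 3.14, 3.14].

### API

Orientations are given as [roll, pitch, yaw] about the fixed x, y, z axes, in that order (R = Rz(yaw) Ry(pitch) Rx(roll)).
In Python, from workcell import status, imaging, workorder, manip gives the robot as it stands.
- The arm moves only by the tool servo_tool, never from a script. Its argument "series" is a list that holds one entry, the list of rows, each a list of 4 numbers: the shift along the world's x, y, z each as a share of 50 cm, from -1 to 1, then the turn about the world's z as a share of 90 degrees, from -1 to 1. In form: [[[x, y, z, roll], ...]]. A call has exactly 10 rows; each row is the pose to reach, as a shift and turn from the pose commanded when the call began; what a row does not reach only later rows make up. A row lasts 1/8 s, in which the tool goes at most 62.5 mm and 10.7 degrees, less where a joint would pass 70% of its speed; a pose out of reach is approached as far as the arm can. A call with a number of a shift or a turn outside -1 to 1 is refused whole. A call with a gripper value outside its range is refused whole. "jaw" is the opening, from 0 (shut) to 1 (fully open), set as the call begins (left out, the last holds). The fingers move at their own pace and stop on an object; "squeeze" is the grip in N (left out, the last holds). Time passes only in rows, so rows that repeat a pose let the fingers close, or fill a call up. It gives the time, the measured TCP pose, the force, the opening and the grip force at its end, in the units of the state.
- status.get_obs(): the state, without advancing time (a new reading comes with each control period).
- imaging.camera(name): name is "side" or "top" or "wrist"; returns a dict with "frame" (480x640x3 uint8, red, green, blue), "camera_matrix" (3x3 intrinsics, pixels), "position" and "rotation" of the camera in the world. Camera axes: x right, y up, looking along -z (the intrinsics and any distortion apply to the point x, -y, -z); pixel columns grow to the right and rows downward; lengths in m; the calibration is good to about 2 mm. A picture is of the moment at which its call begins. There is no depth.
- workorder.sign_off(): hands the job in; it is judged then, once.
The state is a dict: "t": time; "joint_positions": joint angles; "joint_vel": joint speeds; "joint_torque": joint torques, N m; "ee_pos": TCP position; "tool_rot": TCP orientation; "force": force on the tool from outside, world axes, zero at the start; "ft_torque": the same for the moment, N m; "width": opening from 0.0 (shut) to 1.0 (fully open); "finger_force": force on a finger pad.
Only numpy, scipy, OpenCV 4.12 (cv2) and the standard library are available. Lean on these libraries where they do the work, as an engineer would, in place of code of your own. Each camera call takes 0.05 s, during which the arm holds its last target. There are 200 camera calls.

## Working session

There is one attempt and no reset: what is moved stays moved. The work goes in short steps, Python scripts to look and compute and a tool call to move; the robot and the scene stay as the last step left them, time stands still between calls to the robot, and variables do not carry over. Pictures are saved under pics/ and viewed, at most 10 in all, crops included, and the job is handed in when it is done.

Besides the shell and the picture viewer there is one more tool, called after "Request:" as name([rows], argument=value, ...), one row to a line, values as JSON. servo_tool: Moves the arm, as the interface text tells. Shift numbers are shares of 50 cm and turn numbers shares of 90 degrees, none past 1 either way. Its arguments: {"type":"object","properties":{"series":{"type":"array"},"jaw":{"type":"number"},"squeeze":{"type":"number"}},"required":["series"]}

```bash
mkdir -p pics
cat > h.py <<'E'
import numpy as np, cv2
from workcell import status, imaging, workorder, manip
def snap(n,f):
    c=imaging.camera(n); cv2.imwrite('pics/'+f,c['frame'][:,:,::-1]); np.savez('pics/'+f+'.npz',K=c['camera_matrix'],p=c['position'],R=c['rotation']); return c
def w(f,u,v,z):
    c=np.load('pics/'+f+'.npz'); d=np.linalg.inv(c['K'])@[u,v,1]; d=c['R']@(d*[1,-1,-1]); p=c['p']; return p+d*(z-p[2])/d[2]
def px(f,P):
    c=np.load('pics/'+f+'.npz'); q=c['R'].T@(np.array(P)-c['p'])*[1,-1,-1]; q=c['K']@q; return q[:2]/q[2]
E
python3 - <<'E'
from h import *
c=snap('top','t0.png');print({k:v for k,v in c.items() if k!='frame'})
c=snap('side','s0.png');print(c['position'])
o=status.get_obs();print(o, manip.grip_point_offset)
E
```

```text
{'camera_matrix': array([[443.80722136,   0.        , 319.15299628],
       [  0.        , 443.80722136, 243.09106722],
       [  0.        ,   0.        ,   1.        ]]), 'position': array([ 0.31724577, -0.02109529,  1.01995715]), 'rotation': array([ 0.11027018,  0.00518361, -1.58454843])}
[0.07543452 0.37467619 0.85854808]
{'t': 0.1, 'joint_positions': array([-1.32760031e+00,  1.24431714e-01,  1.65155548e+00,  8.09457798e-06,
        1.36750582e+00, -8.25968894e-02]), 'joint_vel': array([ 0.00069043, -0.00247618, -0.00299585,  0.00059998,  0.0006996 ,
        0.00027638]), 'joint_torque': array([ 1.44555947e-04, -4.24931359e+01, -3.66655111e+01, -6.91175501e-05,
        3.98230113e-03,  9.49372719e-06]), 'ee_pos': array([ 0.20788003, -0.61527013,  0.23017057]), 'tool_rot': array([-3.13969942e+00, -1.64683317e-04,  3.25791107e-01]), 'force': array([0.44787434, 0.02817162, 0.43773955]), 'ft_torque': array([ 0.0248605 , -0.01816298, -0.06414815]), 'finger_force': 0.0, 'width': 1.0006262388526923} 0.0187
```

View pics/t0.png

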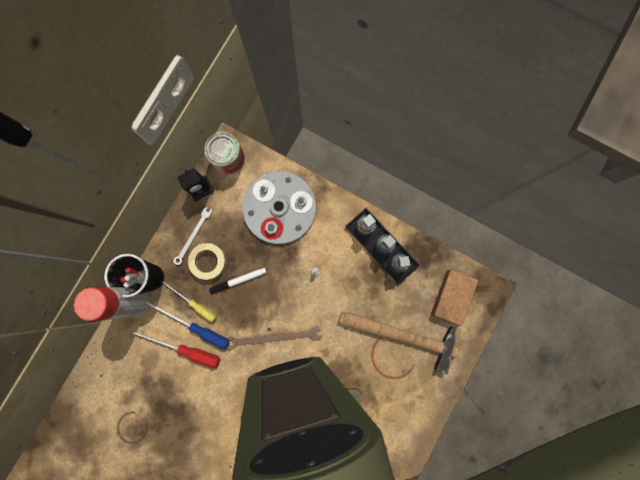

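```bash
cat >> h.py <<'E'
from scipy.spatial.transform import Rotation as Ro
def _ld(f):
    c=dict(np.load('pics/'+f+'.npz')); c['R']=Ro.from_euler('xyz',c['R']).as_matrix(); return c
def w(f,u,v,z):
    c=_ld(f); d=np.linalg.inv(c['K'])@[u,v,1]; d=c['R']@(d*[1,-1,-1]); p=c['p']; return p+d*(z-p[2])/d[2]
def px(f,P):
    c=_ld(f); q=c['R'].T@(np.array(P)-c['p'])*[1,-1,-1]; q=c['K']@q; return q[:2]/q[2]
E
python3 - <<'E'
from h import *
im=cv2.imread('pics/t0.png')[160:295,235:425]
cv2.imwrite('pics/t0c.png',cv2.resize(im,None,fx=4,fy=4,interpolation=cv2.INTER_CUBIC))
for n,u,v,z in [('flange',280,208,.014),('boss',279,207,.024),('red',272,229,.016),('trayA',364,211,.014),('trayB',402,283,.014),('tray',382,246,.014),('tape',206,262,.024),('bolt',315,272,.02)]: print(n,w('t0.png',u,v,z).round(3))
E
```

```text
flange [0.511 0.072 0.014]
boss [0.512 0.073 0.024]
red [0.462 0.09  0.016]
trayA [ 0.501 -0.121  0.014]
trayB [ 0.335 -0.203  0.014]
tray [ 0.42  -0.16   0.014]
tape [0.388 0.238 0.024]
bolt [ 0.363 -0.007  0.02 ]
```

View pics/t0c.png

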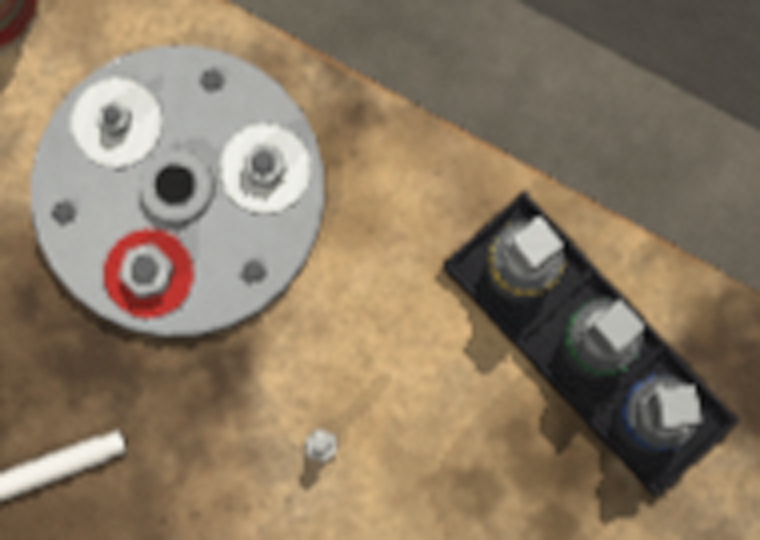

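View pics/s0.png

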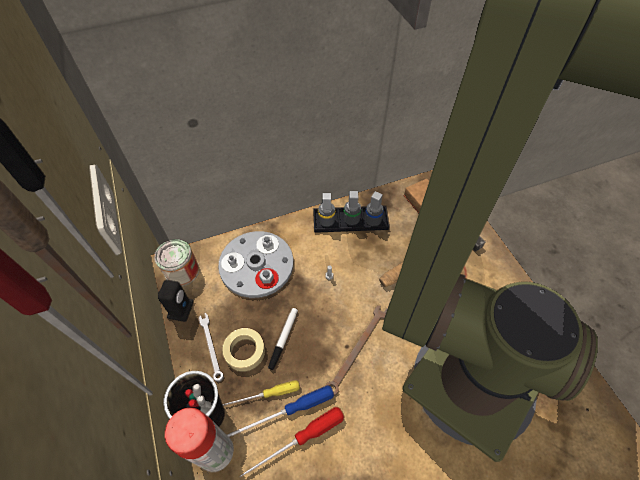

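Run:
```python
from h import *
f=lambda x,y,z:w('t0.png',235+x/4-.375,160+y/4-.375,z)[:2]
for n,x,y in [('Y',539,241),('G',620,327),('B',678,408)]: print(n,f(x,y,.096).round(4))
q=[f(*p,.014) for p in [(525,195),(735,420),(655,495),(447,265)]]
print('tray',np.mean(q,0).round(4)); a=(q[0]+q[3]-q[1]-q[2])/2; print(np.linalg.norm(a),np.degrees(np.arctan2(a[1],a[0])))
b=f(175,184,.024);r=f(148,274,.016);n=f(146,271,.036);print('boss',b,'red',r,'nut',n,np.linalg.norm(r-b),np.degrees(np.arctan2(*(r-b)[::-1])))
im=cv2.imread('pics/t0.png');g=cv2.cvtColor(im,cv2.COLOR_BGR2GRAY)
big=cv2.resize(g[160:295,235:425],None,fx=4,fy=4,interpolation=cv2.INTER_CUBIC)
for n,x,y in [('Y',539,241),('G',620,327),('B',678,408)]:
    m=np.zeros_like(big);cv2.circle(m,(x,y),32,255,-1);t=((big>175)&(m>0)).astype(np.uint8)
    c=max(cv2.findContours(t,0,2)[0],key=cv2.contourArea);R=cv2.minAreaRect(c);print(n,R)
    B=cv2.boxPoints(R);P=[f(*p,.096) for p in B];e=P[1]-P[0];e2=P[2]-P[1];print(f(*R[0],.096),np.degrees(np.arctan2(e[1],e[0]))%90,np.degrees(np.arctan2(e2[1],e2[0]))%90,np.linalg.norm(e),np.linalg.norm(e2))
```

```text
Y [ 0.4673 -0.1241]
G [ 0.4211 -0.1653]
B [ 0.3782 -0.1942]
tray [ 0.4215 -0.1606]
0.1750479893478805 41.10375219411687
boss [0.51485829 0.07434505] red [0.46443752 0.09073684] nut [0.46321881 0.08962657] 0.05301834738543805 161.9906579940809
Y ((536.4200439453125, 241.06002807617188), (35.79999542236328, 34.19999694824219), 53.130104064941406)
[ 0.46725379 -0.12276901] 36.1741736878411 35.21426522806459 0.018191010453070058 0.018894228518998166
G ((616.6203002929688, 322.11407470703125), (40.56855773925781, 31.34979820251465), 48.6522216796875)
[ 0.42370369 -0.16361633] 40.37033942085363 39.71830204212304 0.01660990779457709 0.02115525500982442
B ((679.0075073242188, 403.8435363769531), (35.71443176269531, 33.09786605834961), 80.21759033203125)
[ 0.38039056 -0.19475339] 8.972933031268667 7.730376996139228 0.017302966314222373 0.018575307054408366
```

Request:
servo_tool([
  [[0.05, 0.11, 0.03, 0], [0.1, 0.22, 0.06, 0], [0.15, 0.33, 0.09, 0], [0.2, 0.44, 0.12, 0], [0.26, 0.56, 0.14, 0], [0.31, 0.67, 0.14, 0], [0.37, 0.79, 0.14, 0], [0.42, 0.9, 0.14, 0], [0.42, 0.9, 0.14, 0], [0.42, 0.9, 0.14, 0]],
], jaw=0.6)

```text
t: 1.35
ee_pos: [0.4179, -0.1657, 0.301]
tool_rot: [-3.142, 0.001, 0.327]
force: [-0.0, 0.2, 0.1]
width: 0.593
finger_force: 0.0
```

Run:
```python
from h import *
c=snap('wrist','w1.png');print(c['position'],c['rotation'],c['camera_matrix'][0]);o=status.get_obs();print(o['t'],o['ee_pos'],o['tool_rot'],o['width'],o['force'])
```

```text
[ 0.49708751 -0.13869491  0.44379467] [-3.28775331e-01 -3.75946975e-04 -1.24309903e+00] [414.30045198   0.         321.52900823]
1.4 [ 0.41765091 -0.16646897  0.30102422] [3.14157649e+00 7.87244396e-04 3.25241068e-01] 0.6008801756831958 [ 0.02123664 -0.04207408  1.01262313]
```

View pics/w1.png

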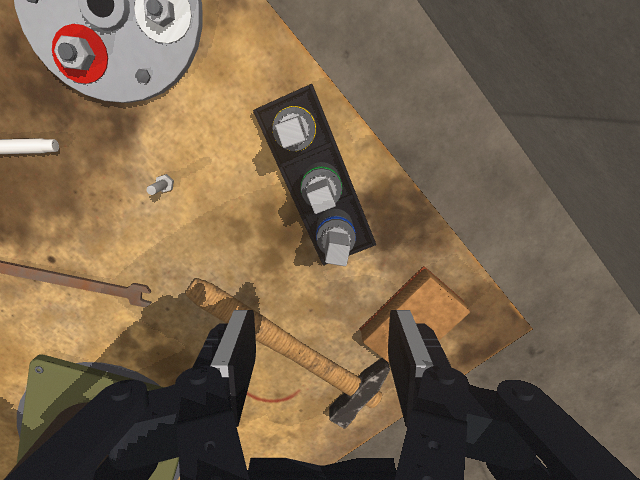

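Run:
```python
from h import *
im=cv2.imread('pics/w1.png')
a=cv2.resize(im[95:275,250:380],None,fx=3,fy=3,interpolation=cv2.INTER_CUBIC)
b=cv2.resize(im[0:110,10:210],None,fx=3,fy=3,interpolation=cv2.INTER_CUBIC)
o=np.zeros((545,1000,3),np.uint8);o[:540,:390]=a;o[:330,395:995]=b
# fit within 800 wide
cv2.imwrite('pics/w1c.png',o[:, :800] if 0 else np.hstack([a,cv2.resize(b[:,:405],(405,330)) if 0 else np.vstack([b[:,:405],np.zeros((210,405,3),np.uint8)])]))
```

```text
(no output)
```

View pics/w1c.png

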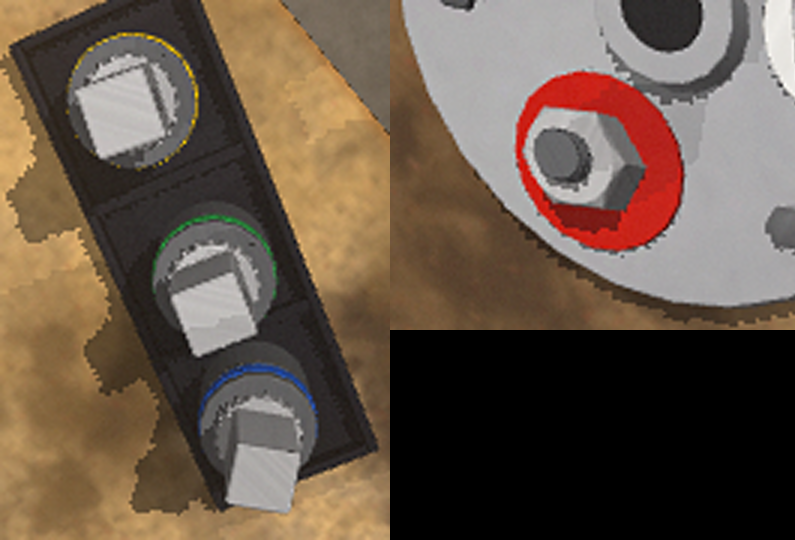

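Run:
```python
from h import *
f=lambda x,y,z,ox=250,oy=95:w('w1.png',ox+(x-1)/3,oy+(y-1)/3,z)[:2]
for n,q in dict(Y=[(76,94),(149,67),(165,132),(103,160)],G=[(171,292),(234,270),(258,332),(195,357)],B=[(234,443),(300,450),(291,513),(226,503)]).items():
    P=np.array([f(*p,.096) for p in q]);E=np.roll(P,-1,0)-P
    print(n,P.mean(0).round(4),(np.degrees(np.arctan2(E[:,1],E[:,0]))%90).round(1),np.linalg.norm(E,axis=1).round(4))
im=cv2.imread('pics/w1.png').astype(int)
m=((im[...,2]>130)&(im[...,1]<70)&(im[...,0]<80))[:110,:210].astype(np.uint8)
c=max(cv2.findContours(m,0,1)[0],key=cv2.contourArea);H=cv2.convexHull(c)[:,0]
P=np.array([w('w1.png',u,v,.016)[:2] for u,v in H]).astype(np.float32);print('seat',cv2.minEnclosingCircle(P))
# boss top hole-> outer dark
print('boss hole',f(661-390,10,.024,10,0))
q=[f(*p,.014) for p in [(10,48),(190,-5),(377,450)]]; print('tray corners',q)
```

```text
Y [ 0.4662 -0.1229] [38.2 32.3 42.4 40. ] [0.021  0.0174 0.0187 0.0187]
G [ 0.4219 -0.1641] [38.2 40.  41.  38.2] [0.0189 0.0192 0.0196 0.0202]
B [ 0.3792 -0.1938] [12.4 12.3  9.4 11.9] [0.0197 0.0202 0.0199 0.0192]
seat ((0.4635290801525116, 0.0913725420832634), 0.02592024765908718)
boss hole [0.51202264 0.07541513]
tray corners [array([ 0.46689985, -0.07756404]), array([ 0.50158765, -0.12854392]), array([ 0.37493492, -0.24279689])]
```

Request:
servo_tool([
  [[0.04, 0.04, -0.08, 0.08], [0.096, 0.086, -0.16, 0.16], [0.096, 0.086, -0.24, 0.217], [0.096, 0.086, -0.32, 0.217], [0.096, 0.086, -0.36, 0.217], [0.096, 0.086, -0.4, 0.217], [0.096, 0.086, -0.44, 0.217], [0.096, 0.086, -0.478, 0.217], [0.096, 0.086, -0.478, 0.217], [0.096, 0.086, -0.478, 0.217]],
], jaw=0.6)

```text
t: 2.65
ee_pos: [0.4662, -0.1241, 0.0629]
tool_rot: [3.141, -0.0, 0.665]
force: [-0.5, -0.5, 0.2]
width: 0.602
finger_force: 0.0
```

Request:
servo_tool([
  [[0, 0, 0, 0], [0, 0, 0, 0], [0, 0, 0, 0], [0, 0, 0, 0], [0, 0, 0.02, 0], [0, 0, 0.06, 0], [0, 0, 0.1, 0], [0, 0, 0.14, 0], [0, 0, 0.18, 0], [0, 0, 0.18, 0]],
], jaw=0.0, squeeze=50)

```text
t: 3.9
ee_pos: [0.4668, -0.123, 0.1539]
tool_rot: [3.139, -0.002, 0.667]
force: [-0.4, 0.2, -1.7]
width: 0.226
finger_force: 49.2
```

Run:
```python
from h import *
c=snap('wrist','w2.png');o=status.get_obs();print(o['t'],o['ee_pos'],o['tool_rot'],o['width'],o['force'],o['finger_force'])
```

```text
3.95 [ 0.46602858 -0.12270488  0.15248095] [ 3.14114941e+00 -3.87975608e-04  6.66793802e-01] 0.22844939052426946 [-0.46102977  0.21533035 -2.74694398] 49.163432121276855
```

View pics/w2.png

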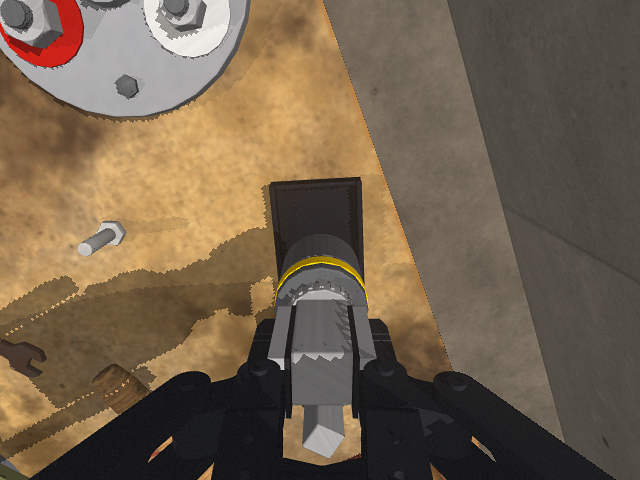

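Request:
servo_tool([
  [[-0.01, 0.07, 0.05, 0], [-0.03, 0.16, 0.1, 0.02], [-0.05, 0.25, 0.1, 0.044], [-0.072, 0.34, 0.1, 0.044], [-0.072, 0.346, 0.1, 0.044], [-0.072, 0.346, 0.1, 0.044], [-0.072, 0.346, 0.1, 0.044], [-0.072, 0.346, 0.1, 0.044], [-0.072, 0.346, 0.1, 0.044], [-0.072, 0.346, 0.1, 0.044]],
])

```text
t: 5.2
ee_pos: [0.4301, 0.0499, 0.2024]
tool_rot: [3.142, -0.0, 0.735]
force: [0.0, 0.3, -1.3]
width: 0.221
finger_force: 49.9
```

Run:
```python
from h import *
c=snap('wrist','w3.png');o=status.get_obs();print(o['t'],o['ee_pos'],o['tool_rot'],o['force'])
f='w3.png';u,v=px(f,(.4635,.0914,.03)).astype(int);print(u,v)
im=cv2.imread('pics/'+f);x0=max(u-75,0);y0=max(v-75,0);print(x0,y0)
cv2.imwrite('pics/w3c.png',cv2.resize(im[y0:y0+150,x0:x0+150],None,fx=4,fy=4,interpolation=cv2.INTER_CUBIC))
i=im.astype(int);m=((i[...,2]>120)&(i[...,1]<80)&(i[...,0]<90)).astype(np.uint8);m[:y0]=0;m[y0+150:]=0;m[:,:x0]=0;m[:,x0+150:]=0
c=max(cv2.findContours(m,0,1)[0],key=cv2.contourArea);P=np.array([w(f,a,b,.016)[:2] for a,b in cv2.convexHull(c)[:,0]]).astype(np.float32);print('seat',cv2.minEnclosingCircle(P),P.min(0),P.max(0))
```

```text
5.25 [0.43007498 0.04997626 0.20234294] [ 3.14159022e+00 -9.11181373e-07  7.35339815e-01] [ 0.83811254 -0.22085427 -2.22712675]
309 145
234 70
seat ((0.46369317173957825, 0.09156276285648346), 0.025979552417993546) [0.4379679  0.06604676] [0.48931274 0.1169792 ]
```

View pics/w3c.png

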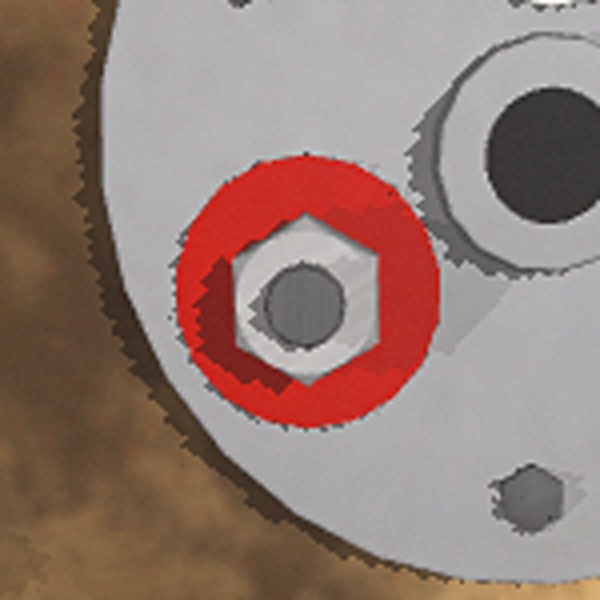

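Run:
```python
from h import *
f=lambda x,y,z:w('w3.png',234+(x-1.5)/4,70+(y-1.5)/4,z)[:2]
P=[f(*p,.028) for p in [(306,213),(379,252),(378,346),(306,385),(235,343),(233,258)]]
print(np.mean(P,0))
for i in range(3):
    d=P[i]-P[i+3];print(np.linalg.norm(d),np.degrees(np.arctan2(d[1],d[0]))%60)
print('stud',f(305,306,.039))
```

```text
[0.46381874 0.09153918]
0.03147126848665915 41.65130751785399
0.03178474931600693 43.720275597653256
0.03144855368124432 41.32959342055051
stud [0.46389725 0.0915136 ]
```

Request:
servo_tool([
  [[0.068, 0.083, -0.04, 0], [0.068, 0.083, -0.08, 0], [0.068, 0.083, -0.12, 0], [0.068, 0.083, -0.16, 0], [0.068, 0.083, -0.19, 0], [0.068, 0.083, -0.205, 0], [0.068, 0.083, -0.211, 0], [0.068, 0.083, -0.215, 0], [0.068, 0.083, -0.219, 0], [0.068, 0.083, -0.219, 0]],
])

```text
t: 6.5
ee_pos: [0.4641, 0.0917, 0.093]
tool_rot: [3.141, -0.0, 0.736]
force: [-0.4, -0.4, -2.4]
width: 0.224
finger_force: 49.8
```

Request:
servo_tool([
  [[0, 0, -0.001, 0], [0, 0, -0.002, 0], [0, 0, -0.003, 0], [0, 0, -0.004, 0], [0, 0, -0.005, 0], [0, 0, -0.005, 0], [0, 0, -0.006, 0], [0, 0, -0.006, 0], [0, 0, -0.006, 0], [0, 0, -0.006, 0]],
])

```text
t: 7.75
ee_pos: [0.4643, 0.0918, 0.0912]
tool_rot: [-3.142, -0.0, 0.736]
force: [-3.7, 0.2, 8.0]
width: 0.224
finger_force: 51.1
```

Request:
servo_tool([
  [[0, 0, 0.07, 0], [0, 0, 0.14, 0], [0.001, -0.1, 0.14, -0.02], [0.003, -0.2, 0.14, -0.044], [0.005, -0.3, 0.14, -0.044], [0.005, -0.4, 0.14, -0.044], [0.005, -0.43, 0.14, -0.044], [0.005, -0.43, 0.1, -0.044], [0.005, -0.43, 0.04, -0.044], [0.005, -0.43, 0.04, -0.044]],
])

```text
t: 9.0
ee_pos: [0.4643, -0.122, 0.1068]
tool_rot: [-3.136, 0.003, 0.667]
force: [-1.3, 1.2, -1.5]
width: 0.227
finger_force: 49.8
```

Request:
servo_tool([
  [[0, 0, 0, 0], [0, 0, -0.02, 0], [0, 0, -0.04, 0], [0, 0, -0.06, 0], [0, 0, -0.075, 0], [0, 0, -0.085, 0], [0, 0, -0.09, 0], [0, 0, -0.092, 0], [0, 0, -0.092, 0], [0, 0, -0.092, 0]],
])

```text
t: 10.25
ee_pos: [0.4667, -0.1234, 0.0641]
tool_rot: [3.141, -0.0, 0.667]
force: [-0.6, -0.4, -1.5]
width: 0.231
finger_force: 49.9
```

Request:
servo_tool([
  [[0, 0, -0.001, 0], [0, 0, -0.001, 0], [0, 0, -0.001, 0], [0, 0, 0.06, 0], [0, 0, 0.12, 0], [0, 0, 0.2, 0], [-0.06, -0.05, 0.2, -0.1], [-0.12, -0.1, 0.2, -0.2], [-0.175, -0.141, 0.2, -0.297], [-0.175, -0.141, 0.2, -0.297]],
], jaw=0.6)

```text
t: 11.5
ee_pos: [0.3779, -0.1947, 0.164]
tool_rot: [3.141, -0.0, 0.197]
force: [-0.2, 0.5, -0.0]
width: 0.596
finger_force: 0.0
```

Run:
```python
from h import *
o=status.get_obs();print(o['t'],o['ee_pos'],o['tool_rot'][2],o['width'],o['force'])
c=snap('wrist','w4.png');snap('side','s4.png')
a=cv2.imread('pics/s4.png')[160:280,180:440]
cv2.imwrite('pics/v4.png',np.vstack([cv2.resize(a,(640,295)),cv2.imread('pics/w4.png')[180:480]]))
```

```text
11.5 [ 0.37794712 -0.19468454  0.16395228] 0.197086007359365 0.5963131442154673 [-0.21053085  0.46818188 -0.04779391]
```

View pics/v4.png

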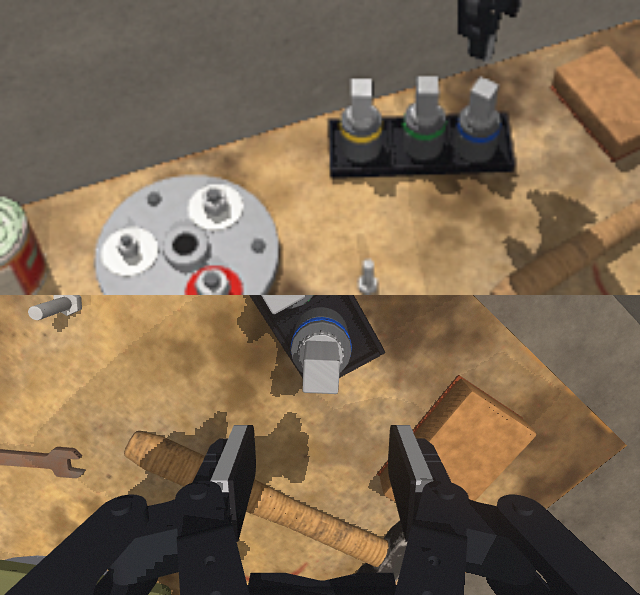

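Request:
servo_tool([
  [[0, 0, 0, 0], [0, 0, -0.05, 0], [0, 0, -0.1, 0], [0, 0, -0.14, 0], [0, 0, -0.17, 0], [0, 0, -0.19, 0], [0, 0, -0.2, 0], [0, 0, -0.2, 0], [0, 0, -0.2, 0], [0, 0, -0.2, 0]],
])

```text
t: 12.85
ee_pos: [0.3794, -0.1941, 0.0644]
tool_rot: [3.141, -0.001, 0.2]
force: [-0.4, 0.5, 0.4]
width: 0.599
finger_force: 0.0
```

Request:
servo_tool([
  [[0, 0, 0, 0], [0, 0, 0, 0], [0, 0, 0, 0], [0, 0, 0, 0], [0, 0, 0.02, 0], [0, 0, 0.06, 0], [0, 0, 0.1, 0], [0, 0, 0.15, 0], [0, 0, 0.2, 0], [0, 0, 0.2, 0]],
], jaw=0.0, squeeze=50)

```text
t: 14.1
ee_pos: [0.3801, -0.1945, 0.1661]
tool_rot: [3.138, -0.003, 0.2]
force: [0.6, 0.4, -0.4]
width: 0.229
finger_force: 48.9
```

Request:
servo_tool([
  [[0, 0, 0.06, 0], [0.03, 0.1, 0.06, 0], [0.06, 0.2, 0.06, 0], [0.09, 0.3, 0.06, 0], [0.12, 0.4, 0.06, 0], [0.15, 0.5, 0.03, 0], [0.169, 0.571, -0.03, 0], [0.169, 0.571, -0.08, 0], [0.169, 0.571, -0.12, 0], [0.169, 0.571, -0.132, 0]],
])

```text
t: 15.35
ee_pos: [0.4613, 0.0917, 0.0948]
tool_rot: [-3.141, 0.006, 0.201]
force: [-1.1, 1.4, -1.2]
width: 0.229
finger_force: 49.3
```

Request:
servo_tool([
  [[0, 0, -0.002, 0], [0, 0, -0.004, 0], [0, 0, -0.006, 0], [0, 0, -0.008, 0], [0, 0, -0.009, 0], [0, 0, -0.01, 0], [0, 0, -0.011, 0], [0, 0, -0.012, 0], [0, 0, -0.013, 0], [0, 0, -0.013, 0]],
])

```text
t: 16.6
ee_pos: [0.4637, 0.0917, 0.0917]
tool_rot: [-3.142, -0.0, 0.2]
force: [-0.6, 0.2, 2.7]
width: 0.224
finger_force: 49.8
```

Request:
servo_tool([
  [[0, 0, -0.001, 0], [0, 0, -0.002, 0], [0, 0, -0.003, 0], [0, 0, -0.003, 0], [0, 0, -0.003, 0], [0, 0, -0.003, 0], [0, 0, -0.003, 0], [0, 0, -0.003, 0], [0, 0, -0.003, 0], [0, 0, -0.003, 0]],
])

```text
t: 17.85
ee_pos: [0.4644, 0.0917, 0.0912]
tool_rot: [3.141, -0.002, 0.2]
force: [-2.3, 0.7, 8.1]
width: 0.223
finger_force: 50.5
```

Request:
servo_tool([
  [[0, 0, 0.09, 0], [0, 0, 0.18, 0], [-0.03, -0.1, 0.22, 0], [-0.06, -0.2, 0.22, 0], [-0.09, -0.3, 0.22, 0], [-0.12, -0.4, 0.22, 0], [-0.15, -0.5, 0.22, 0], [-0.169, -0.571, 0.2, 0], [-0.169, -0.571, 0.12, 0], [-0.169, -0.571, 0.05, 0]],
])

```text
t: 19.1
ee_pos: [0.3783, -0.1941, 0.1131]
tool_rot: [-3.141, 0.0, 0.198]
force: [-0.5, -0.4, -1.7]
width: 0.225
finger_force: 49.6
```

Request:
servo_tool([
  [[0, 0, 0, 0], [0, 0, -0.02, 0], [0, 0, -0.04, 0], [0, 0, -0.06, 0], [0, 0, -0.08, 0], [0, 0, -0.09, 0], [0, 0, -0.096, 0], [0, 0, -0.099, 0], [0, 0, -0.1, 0], [0, 0, -0.1, 0]],
])

```text
t: 20.35
ee_pos: [0.3792, -0.1939, 0.065]
tool_rot: [3.141, -0.0, 0.2]
force: [0.0, 0.1, -1.4]
width: 0.226
finger_force: 49.6
```

Request:
servo_tool([
  [[0, 0, -0.001, 0], [0, 0, -0.001, 0], [0, 0, -0.001, 0], [0, 0, 0.06, 0], [0, 0, 0.12, 0], [0, 0, 0.2, 0], [0.02, 0.02, 0.2, 0.1], [0.05, 0.04, 0.2, 0.2], [0.085, 0.06, 0.2, 0.306], [0.085, 0.06, 0.2, 0.306]],
], jaw=0.6)

```text
t: 21.6
ee_pos: [0.422, -0.1634, 0.1649]
tool_rot: [-3.142, 0.0, 0.681]
force: [0.1, -0.3, -0.8]
width: 0.601
finger_force: 0.0
```

Run:
```python
from h import *
o=status.get_obs();print(o['t'],o['ee_pos'],o['tool_rot'][2])
c=snap('wrist','w5.png');snap('side','s5.png')
a=cv2.imread('pics/s5.png')[160:280,180:440]
cv2.imwrite('pics/v5.png',np.vstack([cv2.resize(a,(640,295)),cv2.imread('pics/w5.png')[80:385]]))
```

```text
21.6 [ 0.42202385 -0.16342933  0.16492339] 0.6809542538705895
```

View pics/v5.png

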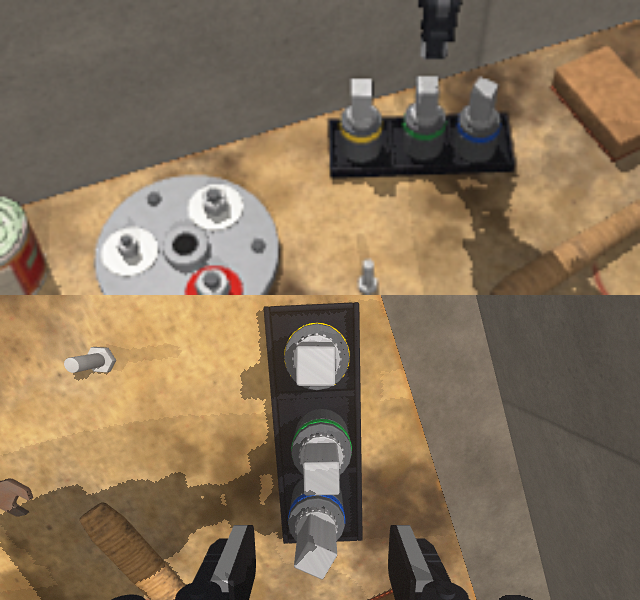

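Run:
```python
from h import *
im=cv2.imread('pics/w5.png');g=cv2.cvtColor(im,cv2.COLOR_BGR2GRAY)[235:290,290:355]
t=(g>150).astype(np.uint8);c=max(cv2.findContours(t,0,1)[0],key=cv2.contourArea)
R=cv2.minAreaRect(c);B=cv2.boxPoints(R)+[290,235];P=np.array([w('w5.png',*p,.096)[:2] for p in B]);E=np.roll(P,-1,0)-P
print(R,P.mean(0),np.degrees(np.arctan2(E[:,1],E[:,0]))%90,np.linalg.norm(E,axis=1))
```

```text
((33.5, 22.0), (44.0, 39.0), 90.0) [ 0.42505023 -0.16258414] [39.05335767 40.01611088 39.05122134 38.2775997 ] [0.02093304 0.0257244  0.02171352 0.02572231]
```

Request:
servo_tool([
  [[0, -0.001, 0, 0], [0, -0.001, -0.05, 0], [0, -0.001, -0.1, 0], [0, -0.001, -0.14, 0], [0, -0.001, -0.17, 0], [0, -0.001, -0.19, 0], [0, -0.001, -0.203, 0], [0, -0.001, -0.203, 0], [0, -0.001, -0.203, 0], [0, -0.001, -0.203, 0]],
])

```text
t: 22.95
ee_pos: [0.4219, -0.1645, 0.0639]
tool_rot: [3.141, -0.0, 0.681]
force: [0.6, 0.5, 0.0]
width: 0.598
finger_force: 0.0
```

Request:
servo_tool([
  [[0, 0, 0, 0], [0, 0, 0, 0], [0, 0, 0, 0], [0, 0, 0, 0], [0, 0, 0.02, 0], [0, 0, 0.06, 0], [0, 0, 0.1, 0], [0, 0, 0.15, 0], [0, 0, 0.2, 0], [0, 0, 0.2, 0]],
], jaw=0.0, squeeze=50)

```text
t: 24.2
ee_pos: [0.4228, -0.165, 0.1658]
tool_rot: [3.137, -0.002, 0.681]
force: [0.0, 0.5, -2.0]
width: 0.228
finger_force: 49.3
```

Run:
```python
from h import *
o=status.get_obs();print(o['t'],o['ee_pos'],o['tool_rot'])
snap('wrist','w6.png')
```

```text
24.2 [ 0.42281873 -0.16499612  0.16582289] [ 3.13694324e+00 -2.00166400e-03  6.80790398e-01]
```

View pics/w6.png

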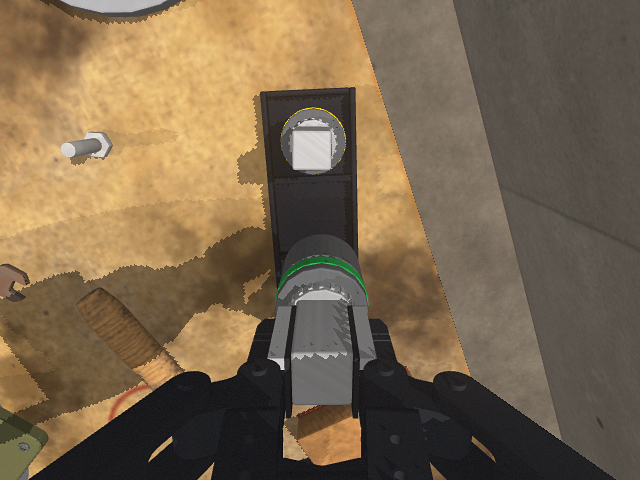

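Run:
```python
from h import *
T=np.array([.42281873,-.16499612]);y=.6808;ex=np.array([np.cos(y),np.sin(y)]);ey=np.array([-np.sin(y),np.cos(y)])
for u,v in [(321,352),(321,404),(292,404),(352,404)]:
    d=w('w6.png',u,v,.1980)[:2]-T;print(d@ex,d@ey)
# bottom rim: front lowest point
for v in (235,):
    d=w('w6.png',321,v,.106)[:2]-T;print('rimfront',d@ex,d@ey)
```

```text
0.009957486014423408 0.00016580240924183275
-0.009660260764422671 0.00015937513767078516
-0.009627168133656038 0.009592829947209332
-0.009695667191368006 -0.009933655268749963
rimfront 0.018771547494016737 -0.00018569838387594122
```

Request:
servo_tool([
  [[0, 0, 0.05, 0], [0.01, 0.11, 0.05, 0.036], [0.025, 0.22, 0.05, 0.036], [0.04, 0.33, 0.05, 0.036], [0.06, 0.44, 0.05, 0.036], [0.084, 0.512, 0.03, 0.036], [0.084, 0.512, -0.03, 0.036], [0.084, 0.512, -0.08, 0.036], [0.084, 0.512, -0.12, 0.036], [0.084, 0.512, -0.13, 0.036]],
])

```text
t: 25.5
ee_pos: [0.4611, 0.0915, 0.095]
tool_rot: [-3.138, 0.005, 0.737]
force: [-0.5, 0.4, -0.6]
width: 0.23
finger_force: 49.4
```

Request:
servo_tool([
  [[0, 0, -0.002, 0], [0, 0, -0.005, 0], [0, 0, -0.008, 0], [0, 0, -0.01, 0], [0, 0, -0.012, 0], [0, 0, -0.014, 0], [0, 0, -0.016, 0], [0, 0, -0.018, 0], [0, 0, -0.018, 0], [0, 0, -0.018, 0]],
])

```text
t: 26.75
ee_pos: [0.4636, 0.0917, 0.0894]
tool_rot: [3.141, -0.0, 0.737]
force: [0.4, -0.5, -1.1]
width: 0.228
finger_force: 49.4
```

Request:
servo_tool([
  [[0, 0, -0.001, 0], [0, 0, -0.002, 0], [0, 0, -0.003, 0], [0, 0, -0.004, 0], [0, 0, -0.005, 0], [0, 0, -0.006, 0], [0, 0, -0.007, 0], [0, 0, -0.008, 0], [0, 0, -0.008, 0], [0, 0, -0.008, 0]],
])

```text
t: 28.0
ee_pos: [0.4635, 0.0917, 0.0853]
tool_rot: [3.142, 0.0, 0.737]
force: [-0.4, 0.5, -1.3]
width: 0.228
finger_force: 49.4
```

Request:
servo_tool([
  [[0, 0, -0.002, 0], [0, 0, -0.004, 0], [0, 0, -0.006, 0], [0, 0, -0.008, 0], [0, 0, -0.01, 0], [0, 0, -0.012, 0], [0, 0, -0.014, 0], [0, 0, -0.015, 0], [0, 0, -0.016, 0], [0, 0, -0.016, 0]],
])

```text
t: 29.25
ee_pos: [0.4635, 0.0917, 0.0773]
tool_rot: [-3.142, 0.0, 0.737]
force: [-0.7, -0.6, -1.1]
width: 0.228
finger_force: 49.4
```

Request:
servo_tool([
  [[0, 0, -0.001, 0], [0, 0, -0.002, 0], [0, 0, -0.003, 0], [0, 0, -0.004, 0], [0, 0, -0.004, 0], [0, 0, -0.004, 0], [0, 0, -0.004, 0], [0, 0, -0.004, 0], [0, 0, -0.004, 0], [0, 0, -0.004, 0]],
])

```text
t: 30.5
ee_pos: [0.4636, 0.0917, 0.0756]
tool_rot: [-3.142, -0.0, 0.737]
force: [-2.4, -0.2, 4.1]
width: 0.22
finger_force: 50.1
```

Run:
```python
from h import *
o=status.get_obs();print(o['force'],o['finger_force'],np.abs(o['joint_vel']).max())
print(workorder.sign_off())
```

```text
[-2.41181711 -0.15751533  4.10425586] 50.066147446632385 0.0030778469745453506
the job is handed in; nothing more can be done
None
```

The green socket is fully down over the red-seat nut, which measured about 27 mm across flats, and is upright, still held in the gripper and resting on the seat with about 4 N. Yellow and then blue were tried first: each stopped on top of the nut at about 8 N and was put back standing in the tray. The job was handed in at about 30 s; no verdict came back.

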